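# Take the bar rest off its keyhole screw

## Robot

A 6-joint arm with a two-finger parallel gripper is mounted at the origin on the work surface. World frame = base frame: x ahead of the robot, y to its left, z up, the work surface at z = 0. Lengths are in m, angles in degrees, forces in N, time in s.
With the tool pointing down it reaches from about 0.3 to 0.85 m from the base axis. Payload 4.2 kg.
Tool frame: the origin (TCP) lies at the very end of the fingers, on their centre line; the grasp point (between the pads) lies 19 mm behind it (bot.hold_point_z is the distance from the TCP to the grasp point, in m); z points along the fingers, y is the direction in which the jaws open and shut (so a half turn about z gives the same grasp; the last joint's range is limited). The gripper opens to 91 mm and grips with 3 to 60 N. Pads are 32 mm wide; open, the fingers measure 118 mm over their backs; the gripper's body (76 mm by 178 mm) begins 60 mm behind the grasp point.
Start: joints at [-76.719, 18.312, 89.639, -0, 72.044, -1.146], TCP at [0.143, -0.557, 0.214] pointing down, gripper open.
Joint ranges: [-177.97, 177.97], [-48.28, 115.42], [12.27, 149.76], [-77.06, 257.06], [2.81, 150.46], [-146.56, 146.56]. Speed limits (degrees/s): [147.25, 147.25, 180, 180, 180, 180].

## Interface

Orientations are given as [roll, pitch, yaw] about the fixed x, y, z axes, in that order (R = Rz(yaw) Ry(pitch) Rx(roll)).
In Python, from cell import bot, eyes, job gives the robot as it stands.
- The arm moves only by the tool carry_out, never from a script. Its argument "deltas" is a list of rows, each a list of 7 numbers: the closure in counts, from 0 (fully open) to 255 (shut), then the shift along the world's x, y, z in m, then the turn, a rotation vector about the world's x, y, z in degrees. A call has 1 to 10 rows; each row shifts and turns the commanded pose from where the row before left it; what a row does not reach is not made up. A row lasts 1/10 s, in which the tool goes at most 50 mm and 8.59 degrees, less where a joint would pass 70% of its speed; a pose out of reach is approached as far as the arm can. A call is refused whole if a number of a shift passes 0.05 or a number of a turn 8.59, either way. A call with a gripper value outside its range is refused whole. The fingers move at their own pace and stop on an object; "force" is the grip in N (left out, the last holds). Time passes only in rows, so rows that do not move let the fingers close. It gives the time, the measured TCP pose, the force and the opening at its end, in the units of the state.
- bot.get_state(): the state, without advancing time (a new reading comes with each control period).
- eyes.capture(name): name is "scene" or "top" or "wrist"; returns a dict with "color" (384x512x3 uint8, red, green, blue), "intrinsics" (3x3 intrinsics, pixels), "cam_to_world" (4x4, takes a point from camera to world coordinates); the wrist camera has in their place "hand_eye" (4x4, takes a point from camera to tool coordinates, whose origin is the TCP and whose axes are the flange's). Camera axes: x right, y up, looking along -z (the intrinsics and any distortion apply to the point x, -y, -z); pixel columns grow to the right and rows downward; lengths in m; the calibration is good to about 2 mm. The wrist camera is an equidistant fisheye: a pixel r from the principal point sees the ray r / f radians off the axis. A picture is of the moment at which its call begins: read the wrist's pose just before it. There is no depth.
- job.hand_in(): hands the job in, once; it reports no verdict.
The state is a dict: "time_s": time; "joints": joint angles; "joint_vel": joint speeds; "joint_torque": joint torques, N m; "position": TCP position; "eef_rot": TCP orientation; "force": force on the tool from outside, world axes, zero at the start; "torque": the same for the moment, N m; "opening": finger opening in m.
Only numpy, scipy, OpenCV 4.12 (cv2) and the standard library are available. Lean on these libraries where they do the work, as an engineer would, in place of code of your own. Each camera call takes 0.05 s, during which the arm holds its last target.

## Task

Take the stock rest with the square bar on top down from the upright rack (lift it until the screw head is in the wide part of its keyhole, then pull it off the screw) and set it down, without dropping it, upright near the middle of the square steel plate lying on the bench. Leave the roller rest hanging where it is.

Things in the scene. Friction and masses are not known exactly. Their poses are not given: they have to be found in the camera images.
- rest_bar (a point): Centre of the bar on top of the bare steel rest (0.36-0.6 kg) to move: 70 (x) x 25 (y) x 25 mm; grip it across y from above. 122.5 mm over the underside of the foot (70 x 60 x 6). Back plate 6 thick, back face at x +35, against the rack, keyhole: slot 12 wide, below it a 38 x 42 hole. Hangs leaning 0-3 deg, foot 45 up. Comes off raised 43 (31-55; 10 sideways play), then pulled over 25 along -x.
- roller (a point): Centre of the roller of the other rest, which stays hanging on the rack's other screw, 150 mm from the first. Same foot and keyhole back plate, but on top it has a round steel roller, 28 mm in diameter and 46 mm long, lying across (along its y) between two cheeks. The point lies 126 mm above the foot's underside; z up.
- rack: Fixed upright grey panel, 340 (y) x 12 (x) x 200 mm (z), origin at the centre of its underside on the bench. The front, from which both rests are pulled off, looks along its own -x. Two screws at y +75 and -75, 139 mm up: shank 8 in diameter and 9.5 long, head 18 in diameter and 6 thick. Which rest hangs on which changes; so do the rack's place and yaw.
- plate: Fixed square bare steel plate flat on the bench, 150 x 150 mm, 10 mm thick, origin at the centre of its underside, z up. The bar rest is to stand on its foot near the plate's middle, facing any way. Nothing lies on the plate; a mug (85 mm high), a grinding disc and a wrench lie around it.
Things that resemble listed ones, but are neither listed nor needed, are in the scene too. Leave any brown look-alike of the part that bears rest_bar alone.

How it is judged (in metres and radians):
At the end, for the whole second after the job is handed in: The bar rest stands at rest on its foot on the square plate, upright within 10 degrees, the bar's centre within 45 mm (level) of the plate's centre; the roller rest still hangs on its screw, within 30 mm of where it was and upright within 10 degrees (horizontal distance between rest_bar and plate below 0.045 m and z of rest_bar in the frame of plate between 0.126 and 0.139 m and angle between each of rest_bar, roller's own z axis and vertical below 0.17 rad and linear speed of rest below 0.02 m/s and distance of roller from where it was at the start of the episode below 0.03 m); the robot touches nothing.
It fails at once if the roller rest is pushed or lifted more than 30 mm from its place (distance of roller from where it was at the start of the episode above 0.03 m).
It fails at once if the bar rest is dropped (falls freely faster than 0.7 m/s, about 25 mm) (linear speed of rest above 0.7 m/s and contact force between the fingers and rest below 0.1 N).
It also fails if it takes over 42 s, if anything falls off the work surface, if the arm or the gripper's body presses on something with over 40 N, if the wrist force passes 120 N, or if a joint passes its speed limit or range.

## Working session

There is one attempt and no reset: what is moved stays moved. The work goes in short steps, Python scripts to look and compute and a tool call to move; the robot and the scene stay as the last step left them, time stands still between calls to the robot, and variables do not carry over. Pictures are saved under pics/ and viewed, and the job is handed in when it is done.

Besides the shell and the picture viewer there is one more tool, called after "Request:" as name(argument=value, ...) on one line, values as JSON. carry_out: Moves the arm, as the interface text tells. Its arguments: {"type":"object","properties":{"deltas":{"type":"array"},"force":{"type":"number"}},"required":["deltas"]}

```bash
mkdir -p pics; ls; python3 - <<'E'
from cell import bot, eyes, job
import cv2,numpy as np,pickle
print(bot.get_state())
d={}
for n in ["scene","top","wrist"]:
    c=eyes.capture(n); d[n]=c
    cv2.imwrite(f"pics/{n}0.png",cv2.resize(c["color"][:,:,::-1],None,fx=1.5,fy=1.5,interpolation=cv2.INTER_CUBIC))
    print(n,{k:np.round(v,4).tolist() for k,v in c.items() if k!="color"})
pickle.dump(d,open("cap0.pkl","wb"))
E
```

```text
pics
{'time_s': 0.0, 'joints': array([-7.67182690e+01,  1.83513274e+01,  8.97083630e+01,  8.23685339e-04,
        7.20438374e+01, -1.14709773e+00]), 'joint_vel': array([-0.04886311, -0.08701101, -0.07119957, -0.03884396,  0.00588199,
       -0.07647247]), 'joint_torque': array([-2.40055240e-03, -4.12459731e+01, -2.31970578e+01,  7.26151513e-02,
        4.57321142e-02, -1.14214556e-04]), 'position': array([ 0.14315033, -0.55635543,  0.21311018]), 'eef_rot': array([-1.79896509e+02, -2.85549976e-03,  1.44285715e+01]), 'force': array([-0.66296248,  0.56179777, -0.0655151 ]), 'torque': array([-0.02512019, -0.00378395,  0.04091232]), 'opening': 0.09139710257791805}
scene {'intrinsics': [[452.5256, 0.0, 255.9777], [0.0, 452.5256, 189.6814], [0.0, 0.0, 1.0]], 'cam_to_world': [[-0.3201, -0.6746, 0.6652, 1.12], [0.9473, -0.2359, 0.2166, 0.2101], [0.0109, 0.6995, 0.7146, 0.832], [0.0, 0.0, 0.0, 1.0]]}
top {'intrinsics': [[450.292, 0.0, 246.5466], [0.0, 450.292, 181.7321], [0.0, 0.0, 1.0]], 'cam_to_world': [[0.0078, 0.9883, -0.1524, 0.2948], [-0.9999, 0.0093, 0.0089, -0.0293], [0.0102, 0.1523, 0.9883, 1.021], [0.0, 0.0, 0.0, 1.0]]}
wrist {'intrinsics': [[297.3186, 0.0, 252.5086], [0.0, 297.3186, 185.6643], [0.0, 0.0, 1.0]], 'hand_eye': [[-0.001, 0.9558, 0.2941, 0.0842], [1.0, 0.0012, -0.0004, -0.0014], [-0.0007, 0.2941, -0.9558, -0.1715], [0.0, 0.0, 0.0, 1.0]]}
```

View pics/scene0.png

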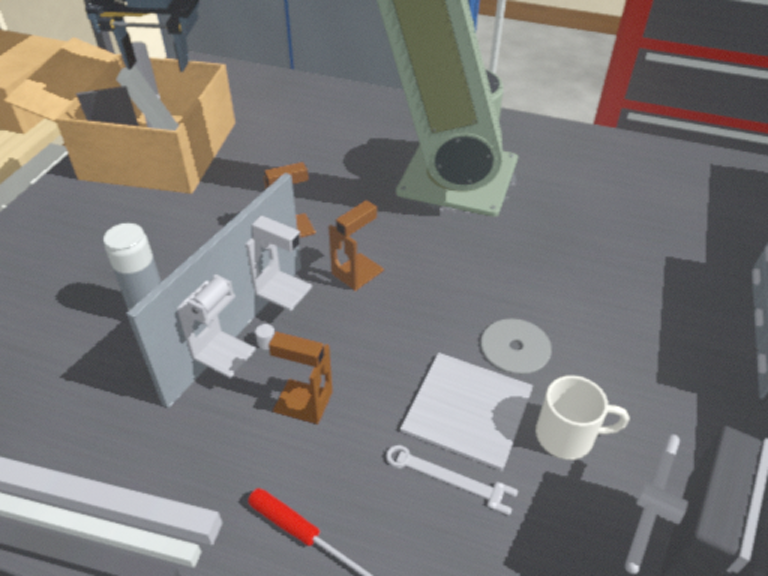

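View pics/top0.png

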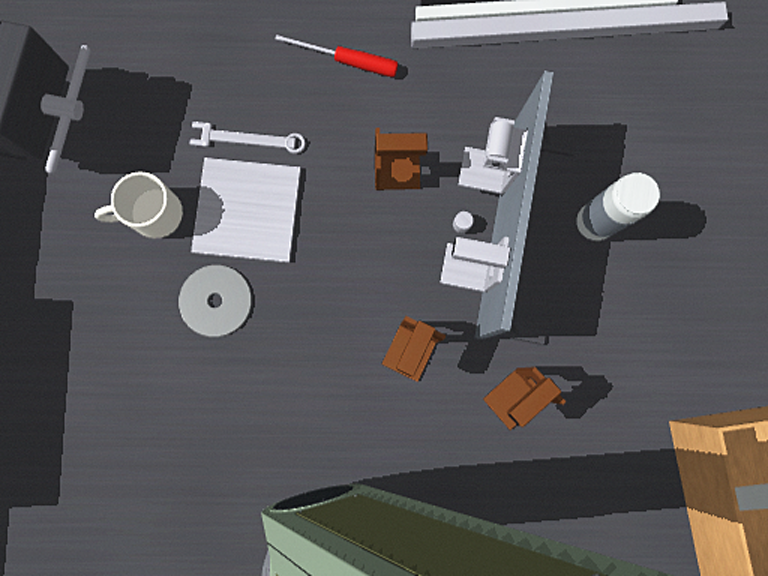

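View pics/wrist0.png

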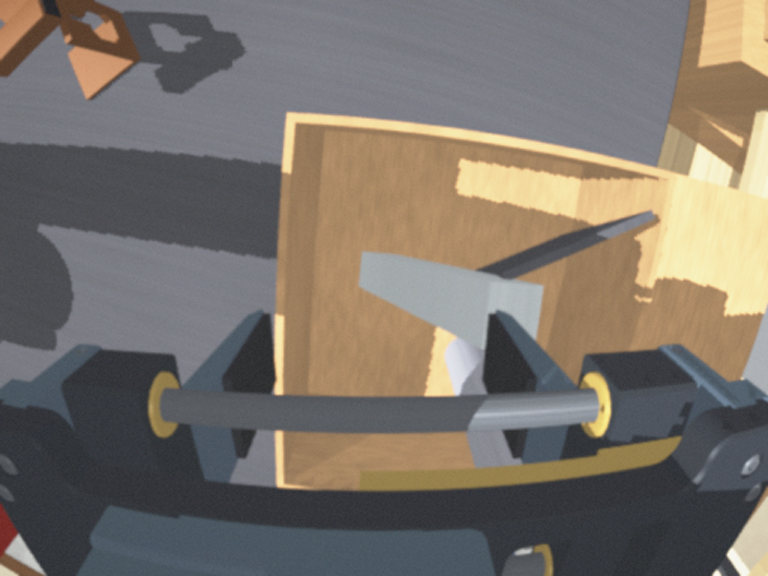

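```bash
python3 - <<'E'
import cv2,numpy as np,pickle
d=pickle.load(open("cap0.pkl","rb"))
s=d["scene"]["color"][110:290,60:240,::-1]; t=d["top"]["color"][40:240,250:400,::-1]
cv2.imwrite("pics/s1.png",cv2.resize(s,(720,600) if 0 else (600,600),interpolation=cv2.INTER_CUBIC))
cv2.imwrite("pics/t1.png",cv2.resize(t,(450,600),interpolation=cv2.INTER_CUBIC))
E
```

```text
(no output)
```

View pics/s1.png

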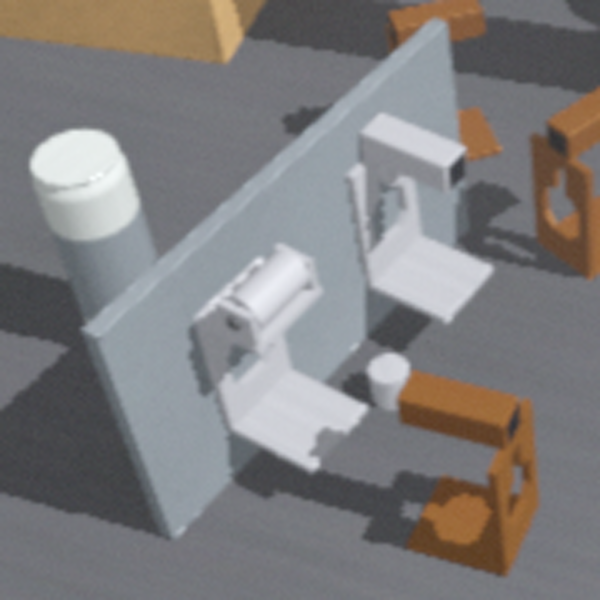

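View pics/t1.png

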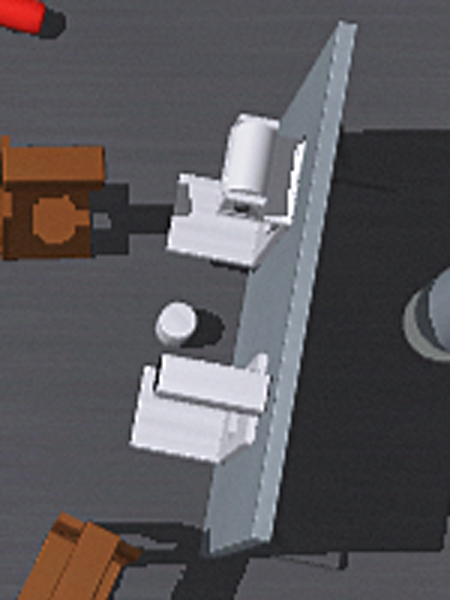

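```bash
cat > h.py <<'E'
import numpy as np
def ray(c,u,v):
    K=np.array(c["intrinsics"]);T=np.array(c["cam_to_world"])
    d=np.array([(u-K[0,2])/K[0,0],-(v-K[1,2])/K[1,1],-1.]); d=T[:3,:3]@d
    return T[:3,3],d/np.linalg.norm(d)
def onz(c,u,v,z):
    o,d=ray(c,u,v); return o+d*(z-o[2])/d[2]
def tri(c1,p1,c2,p2):
    o1,d1=ray(c1,*p1);o2,d2=ray(c2,*p2)
    A=np.stack([d1,-d2],1);s=np.linalg.lstsq(A,o2-o1,rcond=None)[0]
    a=o1+d1*s[0];b=o2+d2*s[1];return (a+b)/2,np.linalg.norm(a-b)
def proj(c,p):
    K=np.array(c["intrinsics"]);T=np.array(c["cam_to_world"])
    q=T[:3,:3].T@(np.array(p)-T[:3,3]); return np.array([K[0,0]*q[0]/-q[2]+K[0,2],-K[1,1]*q[1]/-q[2]+K[1,2]])
E
python3 - <<'E'
from h import *; import pickle,cv2
np.set_printoptions(precision=4,suppress=True)
d=pickle.load(open("cap0.pkl","rb")); S,T=d["scene"],d["top"]
s=lambda x,y:(60+x*.3,110+y*.3); t=lambda x,y:(250+x/3,40+y/3)
print("rack top z=.2 (top)");R=[onz(T,*t(*p),.2) for p in [(340,22),(356,24),(270,543),(255,541)]]
for r in R:print(r)
print("yaw edge",np.degrees(np.arctan2(*(R[1]-R[2])[1::-1])),np.linalg.norm(R[1]-R[2]))
print("scene rack"); 
for p in [(428,22),(445,24),(88,328),(106,334)]: print(onz(S,*s(*p),.2))
for z in(.18,):
  B=[onz(T,*t(*p),z) for p in [(163,354),(270,378),(267,412),(158,390)]]
  print("bar top",np.array(B),np.mean(B,0),[np.linalg.norm(B[i]-B[i-1]) for i in range(4)])
  B=[onz(S,*s(*p),z) for p in [(381,115),(466,153),(447,163),(364,130)]]
  print("bar scene",np.array(B),np.mean(B,0),[np.linalg.norm(B[i]-B[i-1]) for i in range(4)])
print("tri bar front corners", tri(T,t(163,354),S,s(447,161)),tri(T,t(158,390),S,s(466,153)))
P=[(204,158),(301,166),(293,262),(191,252)]
P=np.array([onz(T,u/1.5,v/1.5,.01) for u,v in P]);print("plate",P,P.mean(0))
P=[(439,354),(532,383),(504,467),(402,427)]
P=np.array([onz(S,u/1.5,v/1.5,.01) for u,v in P]);print("plate",P,P.mean(0))
E
```

```text
rack top z=.2 (top)
[ 0.6872 -0.2611  0.2   ]
[ 0.6859 -0.2714  0.2   ]
[ 0.3505 -0.2077  0.2   ]
[ 0.3516 -0.1986  0.2   ]
yaw edge -10.750081293886472 0.34144651589067015
scene rack
[ 0.3589 -0.2049  0.2   ]
[ 0.3571 -0.1929  0.2   ]
[ 0.6826 -0.2649  0.2   ]
[ 0.6832 -0.2529  0.2   ]
bar top [[ 0.4713 -0.1467  0.18  ]
 [ 0.4564 -0.2146  0.18  ]
 [ 0.4345 -0.2121  0.18  ]
 [ 0.448  -0.1433  0.18  ]] [ 0.4526 -0.1792  0.18  ] [np.float64(0.02354433010876569), np.float64(0.06942933476968283), np.float64(0.022024611864610247), np.float64(0.0701452599636632)]
bar scene [[ 0.4396 -0.2044  0.18  ]
 [ 0.456  -0.1355  0.18  ]
 [ 0.4691 -0.1431  0.18  ]
 [ 0.4573 -0.2082  0.18  ]] [ 0.4555 -0.1728  0.18  ] [np.float64(0.01806281321806237), np.float64(0.07083328380476646), np.float64(0.015112764122309543), np.float64(0.06614096761477659)]
tri bar front corners (array([ 0.4701, -0.1445,  0.1826]), np.float64(0.003874503286054258)) (array([ 0.4486, -0.142 ,  0.1724]), np.float64(0.004847550569407222))
plate [[0.6281 0.2202 0.01  ]
 [0.6169 0.0696 0.01  ]
 [0.4658 0.0782 0.01  ]
 [0.4797 0.2332 0.01  ]] [0.5476 0.1503 0.01  ]
plate [[0.4687 0.0891 0.01  ]
 [0.4763 0.2346 0.01  ]
 [0.6267 0.2232 0.01  ]
 [0.612  0.0747 0.01  ]] [0.5459 0.1554 0.01  ]
```

Request:
carry_out(deltas=[[0,0,0,0.04,0,0,0],[0,0,0,0.04,0,0,0],[0,0.02,0.03,0.01,0,0,4],[0,0.02,0.03,0,0,0,5],[0,0.025,0.03,0,0,0,5],[0,0.025,0.03,0,0,0,5],[0,0.025,0.03,0,0,0,5],[0,0.025,0.03,0,0,0,5],[0,0.025,0.03,0,0,0,5],[0,0.025,0.03,0,0,0,5]])

```text
time_s: 1.15
position: [0.3339, -0.3154, 0.3038]
eef_rot: [-180.0, -0.0, 53.6]
force: [0.3, -0.2, -0.2]
opening: 0.0913
```

Request:
carry_out(deltas=[[0,0.025,0.03,0,0,0,5],[0,0.025,0.03,0,0,0,5],[0,0.025,0.03,0,0,0,5],[0,0.025,0.03,0,0,0,5],[0,0.02,0.02,0,0,0,5.8],[0,0,0,0,0,0,0],[0,0,0,0,0,0,0],[0,0,0,0,0,0,0]])

```text
time_s: 1.95
position: [0.4525, -0.1775, 0.3038]
eef_rot: [-180.0, 0.0, 79.1]
force: [-0.7, 0.3, 0.3]
opening: 0.0912
```

```bash
python3 - <<'E'
from cell import bot, eyes, job
import cv2,numpy as np,pickle
st=bot.get_state();print(st)
d={}
for n in ["wrist","scene"]:
    c=eyes.capture(n); d[n]=c; c["st"]=st
    cv2.imwrite(f"pics/{n}1.png",cv2.resize(c["color"][:,:,::-1],None,fx=1.5,fy=1.5,interpolation=cv2.INTER_CUBIC))
pickle.dump(d,open("cap1.pkl","wb"))
E
```

```text
{'time_s': 1.95, 'joints': array([-2.27510394e+01,  7.54014880e+00,  9.10899049e+01, -3.09478289e-02,
        8.13993900e+01, -1.18799910e+01]), 'joint_vel': array([-0.6122759 , -0.22032975,  0.00209612,  0.15108663, -0.04551091,
       -0.11384648]), 'joint_torque': array([ 5.14577497e-01, -3.16560566e+01, -2.43983710e+01,  9.37148533e-02,
        4.49559395e-02,  1.90707287e-03]), 'position': array([ 0.45254708, -0.17750252,  0.30383371]), 'eef_rot': array([-1.79964887e+02,  2.38804577e-02,  7.91335948e+01]), 'force': array([-0.68242965,  0.34536212,  0.3498696 ]), 'torque': array([-0.00563735, -0.04227078,  0.03371624]), 'opening': 0.09123548562774851}
```

View pics/wrist1.png

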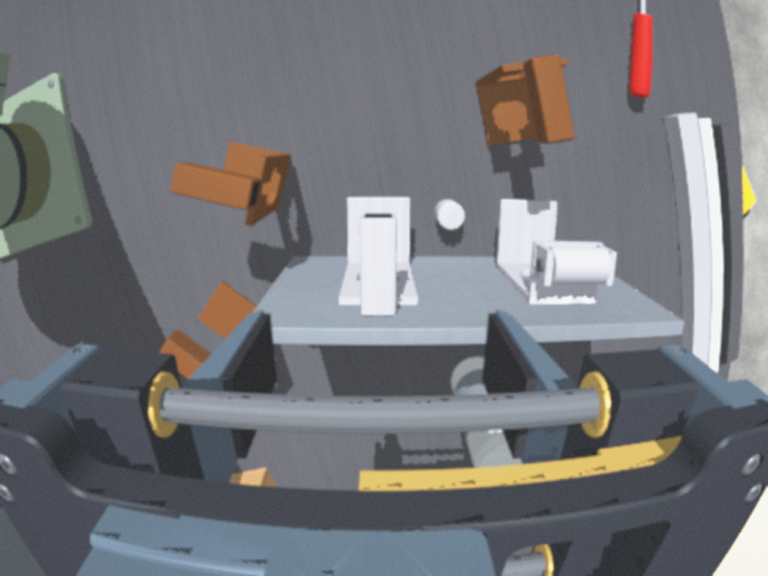

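```bash
python3 - <<'E'
from h import *; import pickle
from scipy.spatial.transform import Rotation as Ro
np.set_printoptions(precision=4,suppress=True)
c=pickle.load(open("cap1.pkl","rb"))["wrist"]; st=c["st"]
R=Ro.from_euler("xyz",st["eef_rot"],degrees=True).as_matrix()
def w(u,v,z):
    K=c["intrinsics"];x=(u-K[0,2])/K[0,0];y=(v-K[1,2])/K[0,0];r=np.hypot(x,y)
    dc=np.array([np.sin(r)*x/r,-np.sin(r)*y/r,-np.cos(r)])
    H=np.array(c["hand_eye"]);o=R@H[:3,3]+st["position"];d=R@H[:3,:3]@dc
    return o+d*(z-o[2])/d[2]
B=np.array([w(u/1.5,v/1.5,.18) for u,v in [(363,217),(393,217),(396,314),(361,314)]])
print(B,B.mean(0),[np.linalg.norm(B[i]-B[i-1]) for i in range(4)])
m=(B[0]+B[1]-B[2]-B[3]);print("bar axis dir",np.degrees(np.arctan2(m[1],m[0])))
Q=[w(u/1.5,v/1.5,.2) for u,v in [(273,328),(683,320)]];q=Q[1]-Q[0];print(Q,np.degrees(np.arctan2(q[1],q[0])),np.linalg.norm(q))
E
```

```text
[[ 0.449  -0.1391  0.18  ]
 [ 0.4688 -0.1429  0.18  ]
 [ 0.4583 -0.2117  0.18  ]
 [ 0.4338 -0.207   0.18  ]] [ 0.4525 -0.1751  0.18  ] [np.float64(0.06956420789858349), np.float64(0.0200724922946421), np.float64(0.069576808595227), np.float64(0.02493406797913472)]
bar axis dir 79.34261799975785
[array([ 0.3745, -0.1985,  0.2   ]), array([ 0.6845, -0.2574,  0.2   ])] -10.760913000289891 0.3155684506381211
```

Request:
carry_out(deltas=[[0,0,0.001,-0.03,0,0,0],[0,0,0,-0.03,0,0,0],[0,0,0,-0.03,0,0,0],[0,0,0,-0.025,0,0,0],[0,0,0,-0.02,0,0,0],[0,0,0,-0.015,0,0,0],[0,0,0,-0.005,0,0,0],[0,0,0,0,0,0,0],[0,0,0,0,0,0,0]])

```text
time_s: 2.95
position: [0.4537, -0.1765, 0.1498]
eef_rot: [179.9, 0.0, 79.2]
force: [-0.3, -0.0, 0.6]
opening: 0.0912
```

Request:
carry_out(deltas=[[80,0,0,0,0,0,0],[120,0,0,0,0,0,0],[140,0,0,0,0,0,0],[160,0,0,0,0,0,0],[180,0,0,0,0,0,0],[200,0,0,0,0,0,0],[220,0,0,0,0,0,0],[255,0,0,0,0,0,0],[255,0,0,0,0,0,0],[255,0,0,0,0,0,0]], force=45)

```text
time_s: 3.95
position: [0.4529, -0.1758, 0.1489]
eef_rot: [-180.0, -0.0, 79.2]
force: [-1.8, 0.6, 1.1]
opening: 0.0249
```

```bash
cat > look.py <<'E'
import sys
from cell import bot, eyes, job
import cv2,numpy as np,pickle
st=bot.get_state();print({k:np.round(st[k],4).tolist() for k in("time_s","position","eef_rot","force","torque","opening")})
k=sys.argv[1];d={}
for n in sys.argv[2:]:
    c=eyes.capture(n); d[n]=c; c["st"]=st
    im=c["color"][:,:,::-1]
    cv2.imwrite(f"pics/{n}{k}.png",cv2.resize(im,None,fx=1.5,fy=1.5,interpolation=cv2.INTER_CUBIC))
pickle.dump(d,open(f"cap{k}.pkl","wb"))
E
python3 look.py 2 scene wrist
```

```text
{'time_s': 3.95, 'position': [0.4529, -0.1758, 0.1489], 'eef_rot': [-179.9515, -0.0018, 79.2276], 'force': [-1.8063, 0.6176, 1.1328], 'torque': [-0.0485, 0.1421, -0.0333], 'opening': 0.0249}
```

View pics/scene2.png

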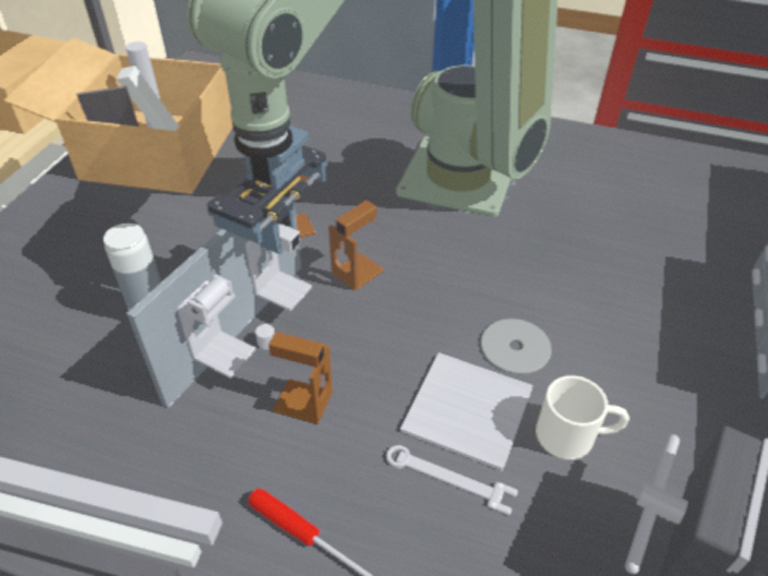

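View pics/wrist2.png

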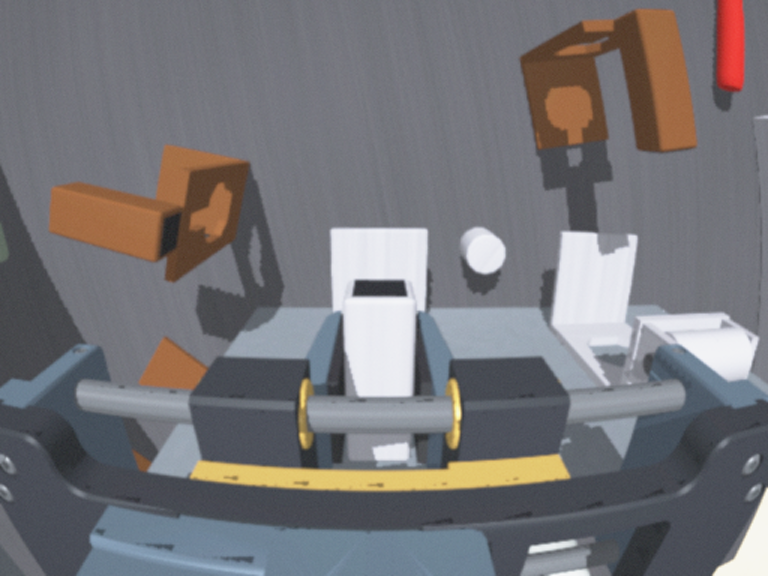

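Request:
carry_out(deltas=[[255,0,0,0.004,0,0,0],[255,0,0,0.004,0,0,0],[255,0,0,0.005,0,0,0],[255,0,0,0.005,0,0,0],[255,0,0,0.005,0,0,0]])

```text
time_s: 4.55
position: [0.4533, -0.1759, 0.1724]
eef_rot: [180.0, -0.0, 79.2]
force: [-0.1, 0.9, -5.9]
opening: 0.0251
```

Request:
carry_out(deltas=[[255,0,0,0.005,0,0,0],[255,0,0,0.005,0,0,0],[255,0,0,0.005,0,0,0],[255,0,0,0.005,0,0,0],[255,0,0,0,0,0,0],[255,0,0,0,0,0,0]])

```text
time_s: 5.15
position: [0.4532, -0.1759, 0.192]
eef_rot: [180.0, -0.0, 79.2]
force: [0.1, -0.4, -5.8]
opening: 0.0246
```

```bash
python3 look.py 3 scene wrist
```

```text
{'time_s': 5.15, 'position': [0.4532, -0.1759, 0.192], 'eef_rot': [179.9908, -0.0008, 79.2247], 'force': [0.1389, -0.3953, -5.7993], 'torque': [0.0855, -0.1347, 0.0523], 'opening': 0.0246}
```

View pics/scene3.png

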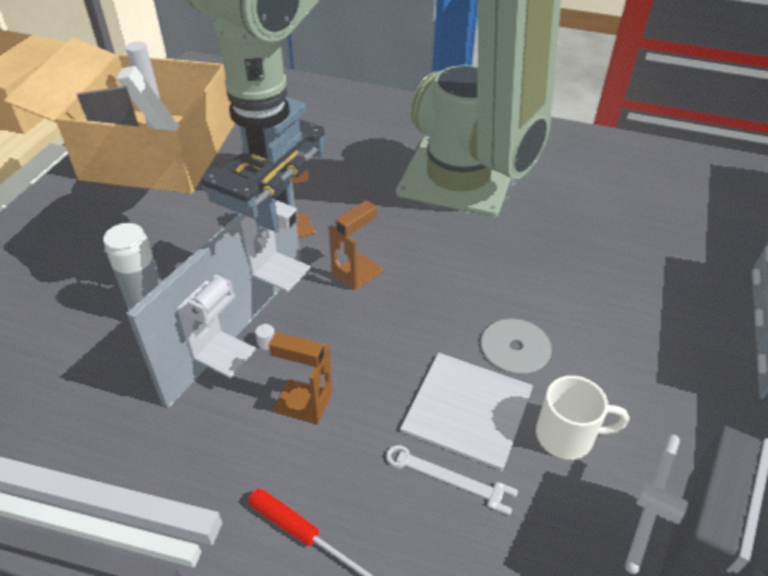

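View pics/wrist3.png

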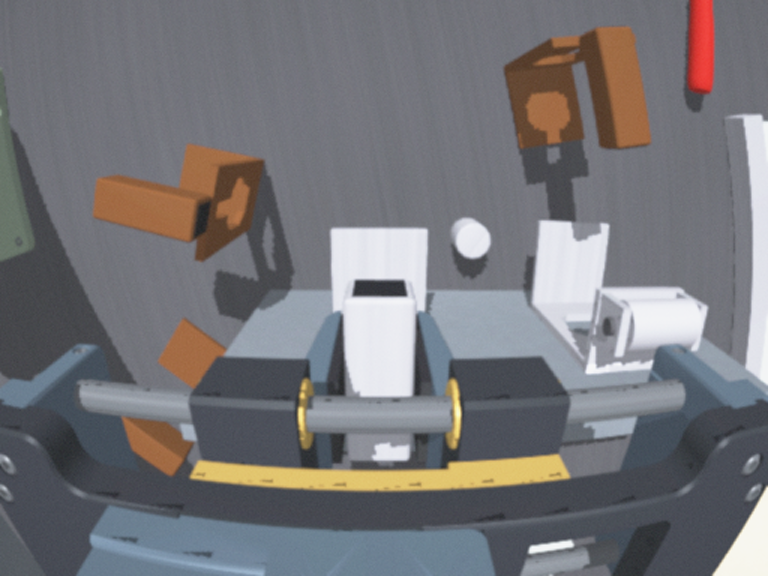

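Request:
carry_out(deltas=[[255,0.001,0.005,0,0,0,0],[255,0.001,0.005,0,0,0,0],[255,0.001,0.005,0,0,0,0]])

```text
time_s: 5.55
position: [0.4563, -0.1603, 0.1918]
eef_rot: [-180.0, -0.0, 79.2]
force: [-0.3, 0.5, -5.3]
opening: 0.025
```

Request:
carry_out(deltas=[[255,0.001,0.005,0,0,0,0],[255,0.001,0.005,0,0,0,0],[255,0.001,0.005,0,0,0,0],[255,0.001,0.006,0,0,0,0],[255,0.002,0.01,0,0,0,0],[255,0.002,0.01,0,0,0,0],[255,0.002,0.01,0,0,0,0]])

```text
time_s: 6.25
position: [0.4664, -0.1089, 0.192]
eef_rot: [180.0, -0.0, 79.2]
force: [-0.4, 0.3, -5.3]
opening: 0.0246
```

```bash
python3 look.py 4 scene
```

```text
{'time_s': 6.25, 'position': [0.4664, -0.1089, 0.192], 'eef_rot': [179.9933, -0.0116, 79.2301], 'force': [-0.4055, 0.2876, -5.3], 'torque': [0.0607, -0.0603, 0.0562], 'opening': 0.0246}
```

View pics/scene4.png

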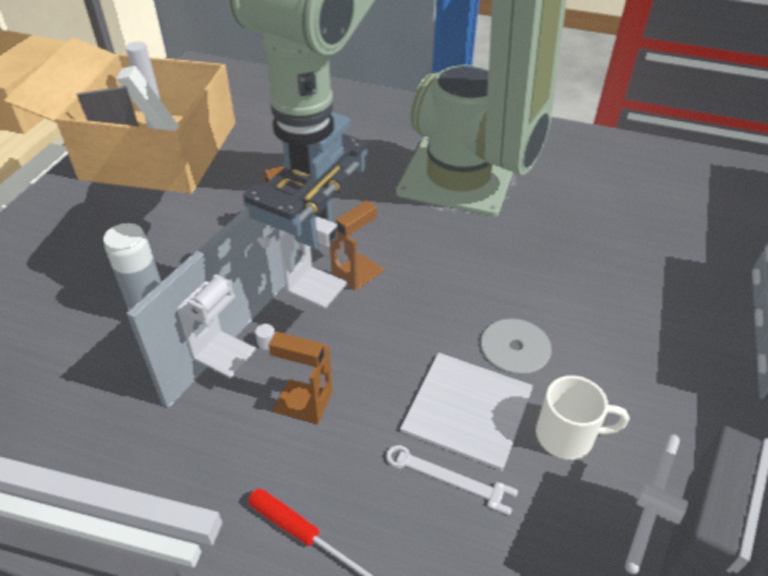

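Request:
carry_out(deltas=[[255,0,0.002,0.015,0,0,0],[255,0,0.003,0.025,0,0,0],[255,0,0.003,0.025,0,0,0],[255,0,0.004,0.025,0,0,0],[255,0.005,0.01,0.015,0,0,0],[255,0.008,0.02,0.005,0,0,0],[255,0.01,0.025,0,0,0,0],[255,0.01,0.03,0,0,0,0],[255,0.01,0.03,0,0,0,0],[255,0.01,0.03,0,0,0,0]])

```text
time_s: 7.3
position: [0.5194, 0.0485, 0.3019]
eef_rot: [180.0, 0.0, 79.2]
force: [0.7, 0.0, -5.8]
opening: 0.0245
```

Request:
carry_out(deltas=[[255,0.01,0.03,0,0,0,0],[255,0.01,0.03,0,0,0,0],[255,0.005,0.025,0,0,0,0],[255,0.003,0.016,0,0,0,0],[255,0,0.005,-0.015,0,0,0],[255,0,0,-0.025,0,0,0],[255,0,0,-0.025,0,0,0],[255,0,0,-0.025,0,0,0],[255,0,0,-0.02,0,0,0],[255,0,0,-0.015,0,0,0]])

```text
time_s: 8.3
position: [0.5464, 0.1526, 0.1754]
eef_rot: [-179.9, 0.1, 79.2]
force: [0.3, -0.5, -5.1]
opening: 0.0247
```

Request:
carry_out(deltas=[[255,0,0,-0.015,0,0,0],[255,0,0,-0.015,0,0,0],[255,0,0,0,0,0,0],[255,0,0,0,0,0,0]])

```text
time_s: 8.7
position: [0.5474, 0.153, 0.1472]
eef_rot: [180.0, 0.0, 79.2]
force: [0.7, 0.4, -4.9]
opening: 0.0248
```

```bash
python3 look.py 5 scene top wrist
```

```text
{'time_s': 8.7, 'position': [0.5474, 0.153, 0.1472], 'eef_rot': [179.9932, 0.0201, 79.2241], 'force': [0.6551, 0.3895, -4.8622], 'torque': [0.0595, -0.098, -0.001], 'opening': 0.0248}
```

View pics/scene5.png

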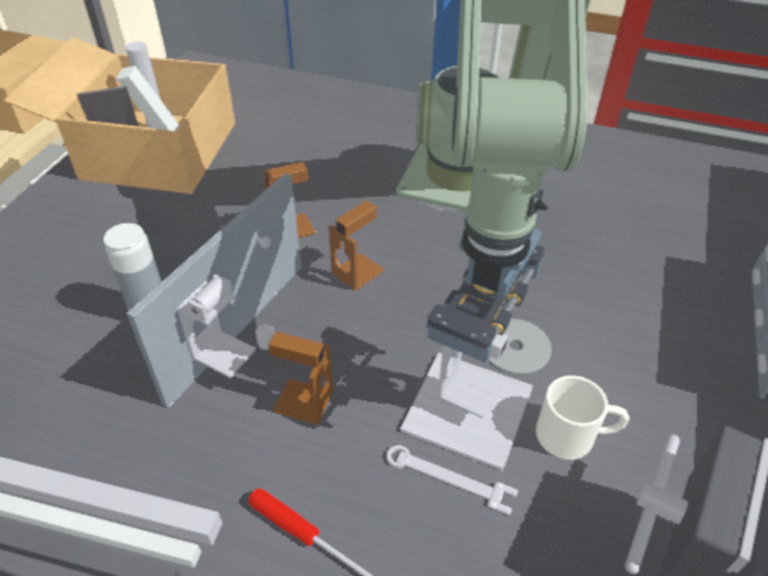

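View pics/wrist5.png

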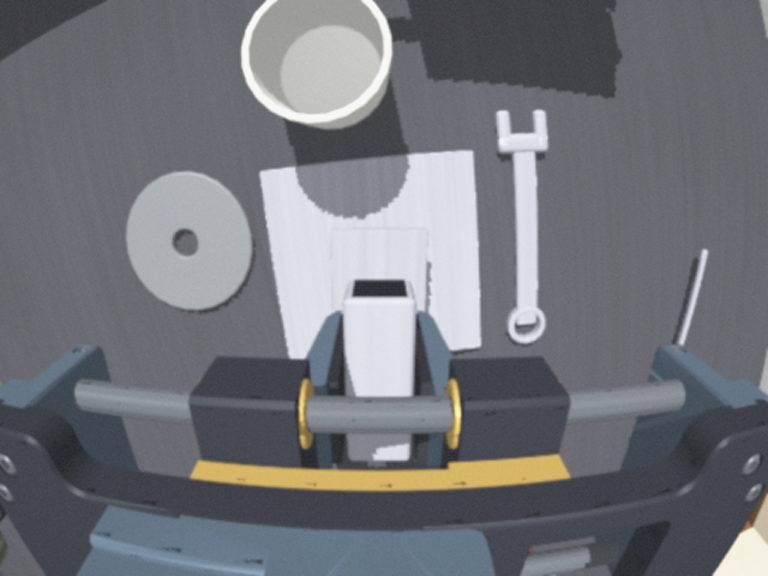

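Request:
carry_out(deltas=[[255,0,0,-0.01,0,0,0],[255,0,0,-0.01,0,0,0],[255,0,0,-0.005,0,0,0],[255,0,0,-0.004,0,0,0],[255,0,0,0,0,0,0],[255,0,0,0,0,0,0]])

```text
time_s: 9.45
position: [0.5474, 0.1532, 0.118]
eef_rot: [180.0, -0.0, 79.2]
force: [-0.7, -0.3, -5.6]
opening: 0.0247
```

Request:
carry_out(deltas=[[255,0,0,-0.002,0,0,0],[255,0,0,0,0,0,0]])

```text
time_s: 9.65
position: [0.5473, 0.1531, 0.116]
eef_rot: [180.0, -0.0, 79.2]
force: [-0.5, -0.3, -5.6]
opening: 0.025
```

Request:
carry_out(deltas=[[255,0,0,-0.001,0,0,0],[255,0,0,0,0,0,0]])

```text
time_s: 9.85
position: [0.5472, 0.1531, 0.1149]
eef_rot: [180.0, 0.0, 79.2]
force: [-0.4, -0.7, -5.4]
opening: 0.0247
```

Request:
carry_out(deltas=[[255,0,0,-0.001,0,0,0],[255,0,0,0,0,0,0]])

```text
time_s: 10.05
position: [0.5474, 0.1531, 0.1145]
eef_rot: [180.0, -0.0, 79.2]
force: [-1.4, 0.2, -1.1]
opening: 0.025
```

Request:
carry_out(deltas=[[255,0,0,-0.001,0,0,0],[255,0,0,0,0,0,0]])

```text
time_s: 10.25
position: [0.5474, 0.1531, 0.1145]
eef_rot: [179.9, -0.0, 79.2]
force: [-3.4, -1.8, 5.1]
opening: 0.0248
```

Request:
carry_out(deltas=[[255,0,0,0,0,0,0],[255,0,0,0,0,0,0],[255,0,0,0,0,0,0]], force=5)

```text
time_s: 10.55
position: [0.5474, 0.1529, 0.1143]
eef_rot: [179.9, 0.0, 79.2]
force: [-3.5, -1.4, 6.0]
opening: 0.025
```

Request:
carry_out(deltas=[[160,0,0,0,0,0,0],[140,0,0,0,0,0,0],[120,0,0,0,0,0,0],[100,0,0,0,0,0,0],[80,0,0,0,0,0,0],[80,0,0,0,0,0,0],[80,0,0,0,0,0,0]])

```text
time_s: 11.25
position: [0.5473, 0.1531, 0.1129]
eef_rot: [180.0, -0.0, 79.2]
force: [-0.1, -0.5, 0.3]
opening: 0.0628
```

```bash
python3 look.py 6 wrist
```

```text
{'time_s': 11.25, 'position': [0.5473, 0.1531, 0.1129], 'eef_rot': [179.9953, -0.0002, 79.2288], 'force': [-0.1072, -0.4811, 0.3016], 'torque': [-0.004, -0.0613, -0.0189], 'opening': 0.0628}
```

View pics/wrist6.png

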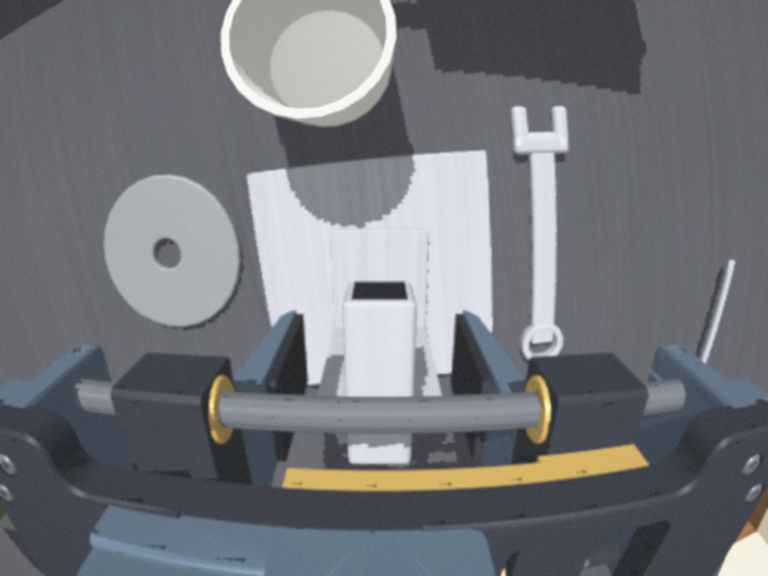

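Clear on both sides; retreat straight up.

Request:
carry_out(deltas=[[80,0,0,0.01,0,0,0],[80,0,0,0.02,0,0,0],[80,0,0,0.04,0,0,0],[80,0,0,0.04,0,0,0],[80,0,0,0.04,0,0,0],[80,-0.04,0,0.02,0,0,0],[80,-0.04,0,0,0,0,0],[80,-0.04,0,0,0,0,0],[80,0,0,0,0,0,0],[80,0,0,0,0,0,0]])

```text
time_s: 12.3
position: [0.4271, 0.1532, 0.2842]
eef_rot: [179.9, -0.1, 79.3]
force: [0.6, -0.4, 0.1]
opening: 0.0628
```

```bash
python3 look.py 7 scene top
```

```text
{'time_s': 12.3, 'position': [0.4271, 0.1532, 0.2842], 'eef_rot': [179.8554, -0.0674, 79.2607], 'force': [0.5572, -0.3746, 0.1339], 'torque': [0.0019, -0.0802, 0.0236], 'opening': 0.0628}
```

View pics/scene7.png

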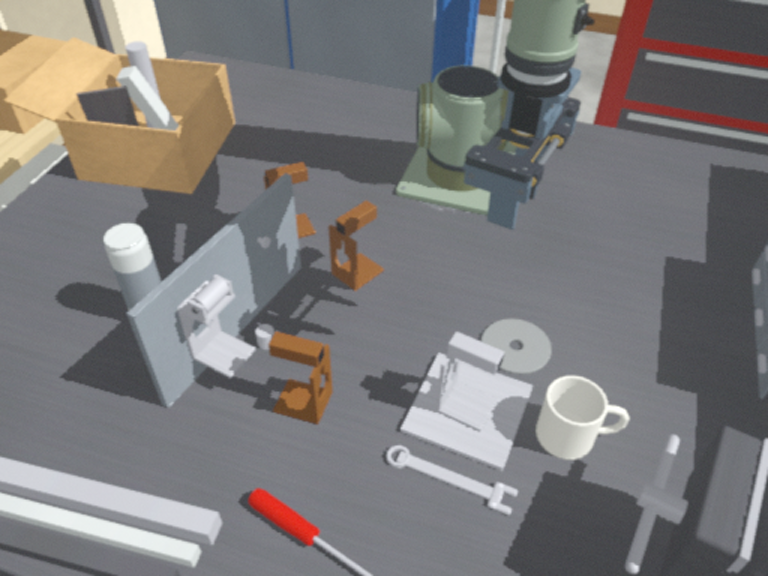

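View pics/top7.png

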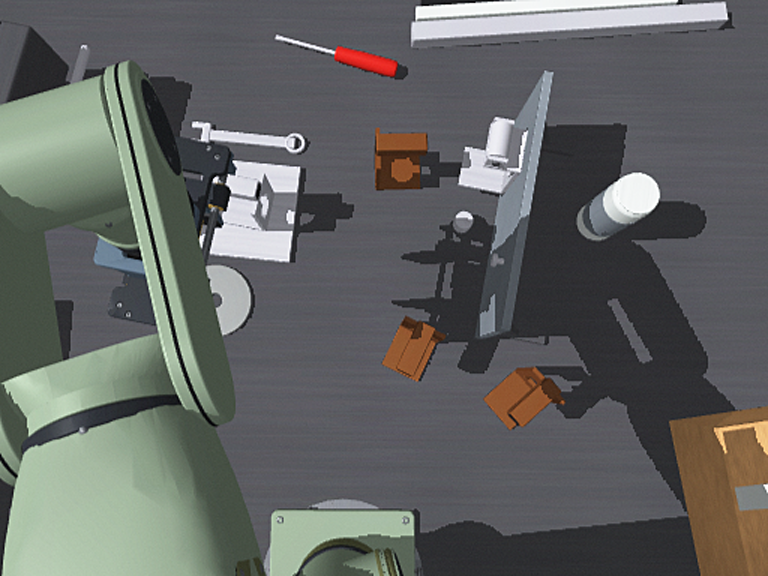

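```bash
python3 - <<'E'
from h import *; import pickle
c=pickle.load(open("cap7.pkl","rb"))["scene"]; S=c
B=np.array([onz(S,u/1.5,v/1.5,.145) for u,v in [(457,333),(505,351),(498,362),(449,343)]]);print(B.round(4),B.mean(0).round(4))
a=pickle.load(open("cap0.pkl","rb"))["scene"]["color"].astype(int);b=c["color"].astype(int)
print("roller px change",np.abs(a-b)[185:215,122:155].mean())
from cell import job; print(job.hand_in())
E
```

```text
[[0.5336 0.1221 0.145 ]
 [0.5428 0.1885 0.145 ]
 [0.5635 0.1837 0.145 ]
 [0.5537 0.1165 0.145 ]] [0.5484 0.1527 0.145 ]
roller px change 5.638720538720539
the job is handed in; nothing more can be done
None
```

I lifted the steel bar rest 43 mm, pulled it about 67 mm off its screw, carried it to the square plate, set it down, released it and backed the gripper away. I handed the job in after about 12 s; hand-in gives no verdict.

- **Bar rest:** the last scene image shows it standing upright on the plate. I measured the bar's centre at about (0.548, 0.153), against a plate centre of about (0.547, 0.152), so it is within a few mm. I judged uprightness by eye.
- **Setting down:** the foot touched the plate at about the expected height, with about 10 N of downward push. The gripper force read near zero after release.
- **Roller rest:** it looks unmoved in both camera views. The pixels around it changed by 5.6 grey levels on average, which I took to be noise and shifted shadows. I did not measure its position in mm.
- **Other things:** the brown look-alikes, mug, disc and wrench look untouched. The gripper is clear of everything.

No check failed or disagreed.

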